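# Feel a sample gauge's lever home and note its travel

### The arm

A 6-joint arm with a two-finger parallel gripper is mounted at the origin on a cart in front of the work surface, level with it; the furniture and walls round the work are solid. World frame = base frame: x ahead of the robot, y to its left, z up, the work surface at z = 0. Lengths are in m, angles in rad, forces in N, time in s.
With the tool pointing down it reaches from about 0.3 to 0.85 m from the base axis. Payload 5.4 kg.
Tool frame: the origin (TCP) lies at the very end of the fingers, on their centre line; the grasp point (between the pads) lies 19 mm behind it (arm.grip_depth is the distance from the TCP to the grasp point, in m); x points along the fingers, y is the direction in which the jaws open and shut, and the axes are right-handed (so a half turn about x gives the same grasp; the last joint's range is limited). The gripper opens to 85 mm and grips with 20 to 120 N. Pads are 22 mm wide; open, the fingers measure 114 mm over their backs; the gripper's body (76 mm by 85 mm) begins 54 mm behind the grasp point. The pads swing forward as they close: fully open they stand 13 mm farther back than shut.
Start: joints at [0.969, 0.158, 1.597, -0, 1.386, -0.21], TCP at [0.22, 0.531, 0.231] pointing down, gripper open.
Joint ranges: [-2.91, 2.91], [-0.94, 2.29], [0.18, 2.7], [-1.29, 4.43], [0.17, 2.64], [-3, 3]. Speed limits (rad/s): [2.57, 2.57, 3.14, 3.14, 3.14, 3.14].

### API

Orientations are given as [roll, pitch, yaw] about the fixed x, y, z axes, in that order (R = Rz(yaw) Ry(pitch) Rx(roll)).
In Python, from workcell import arm, optics, nets gives the robot as it stands.
- The arm moves only by the tool play_rows, never from a script. Its argument "plan" is a list that holds one entry, the list of rows, each a list of 5 numbers: the closure, from 0 (fully open) to 1 (shut), then the shift along the tool's x, y, z in cm, then the turn about the tool's x in degrees. In form: [[[gripper, x, y, z, twist], ...]]. A call has 1 to 8 rows; each row is the pose to reach, as a shift and turn from the pose measured when the call began, along the tool's axes at that moment; what a row does not reach only later rows make up. A row lasts 1/8 s, in which the tool goes at most 62.5 mm and 10.7 degrees, less where a joint would pass 70% of its speed; a pose out of reach is approached as far as the arm can. A call with a gripper value outside its range is refused whole. The fingers move at their own pace and stop on an object; "squeeze" is the grip in N (left out, the last holds). Time passes only in rows, so rows that repeat a pose let the fingers close. It gives the time, the measured TCP pose, the force and the opening at its end, in the units of the state.
- arm.state(): the state, without advancing time (a new reading comes with each control period).
- optics.read_camera(name): name is "scene" or "top" or "wrist"; returns the picture (384x512x3 uint8, red, green, blue); there is no depth.
- optics.calibration(name): a dict with "K" (3x3 intrinsics, pixels), "R" (3x3) and "t" (3): a world point X has camera coordinates R X + t. Camera axes: x right, y down, z forward; pixel columns grow to the right and rows downward; lengths in m; the calibration is good to about 2 mm. A picture is of the moment at which its call begins: read the wrist's pose just before it. calibration takes no time and is no camera call; for the wrist camera it gives the pose at the moment of the call.
- arm.sign_off(): hands the job in, once; it reports no verdict.
Trained networks look in the newest picture that a camera, given by its name, has taken for a name from the list of things; names that differ only in an ending like _2 or _b are one class to them, and where a whole thing is asked for, a point or a joint stands for the part that bears it (a point fixed in the world has none). Each returns a list of dicts, best first, with "conf" (0 to 1); they miss things now and then, are a little off and sometimes report something else, mostly with a low value. They report only what shows in the picture. A call takes as long as a camera call.
- nets.find_in(camera, label): "xyz" ([x, y, z] in m, in world coordinates, good to about 4 mm: the middle of the surface that is visible of it).
The state is a dict: "time": time; "q": joint angles; "joint_vel": joint speeds; "effort": joint torques, N m; "eef_pos": TCP position; "eef_rot": TCP orientation; "wrist_force": force on the tool from outside, world axes, zero at the start; "moment": the same for the moment, N m; "grip_width": finger opening in m.
Only numpy, scipy, OpenCV 4.12 (cv2) and the standard library are available. Lean on these libraries where they do the work, as an engineer would, in place of code of your own. Each camera call takes 0.05 s, during which the arm holds its last target. There are 200 camera calls.

### The job

A sample sits hidden in the drum of the lever gauge. With a light touch press the lever's upright handle round along the scale until the resistance firms up clearly, stop there without forcing it on (that would crush the sample), and leave the lever where it is; then note how far it travelled by sliding the rider along the arc until its index lines up with the lever's pointer. Do not disturb the other things on the bench.

Things in the scene. Friction and masses are not known exactly. Their poses are not given: they have to be found in the camera images.
- gauge: Lever gauge fixed on the bench: fan-shaped grey metal base 12 mm thick, 0.28 m deep, 0.27 m wide at the arc; closed white drum (radius 58 mm, top z = 38 mm) hiding the sample, whose place differs each time; along the arc a scale, a tick every 0.05 rad. Origin on the pivot (drum's axis) at bench height, z up; the scale's middle lies toward its -x, roughly facing the robot.
- gauge_lever: Lever: dark arm at z = 44 to 54 mm turning on the vertical pivot. Origin on the pivot at bench height, z up; arm and pointer lie along its -x. At reading 0 it is turned +0.5 rad about z from the gauge's frame; pressed clockwise (seen from above) its reading grows: turn = 0.5 rad - reading. Starts at 0 to 0.08; meets the sample between 0.2 and 0.7; range ends at 0.9. Friction holds it where left.
- lever_handle (a point): Top centre (z = 92 mm) of the lever's handle, an upright black post 16 mm thick, 95 mm from the pivot, free from z = 56 to 92 mm. Pressed along the arc it takes a light 2 to 4 N; on meeting the sample this climbs steeply, 1 to 2.5 N per mm. 9 to 14 N in all, held for half a second, is firm; 20 N crushes. Let go, it springs back up to 4 mm and stays resting on the sample.
- lever_pointer (a point): Tip of the lever's thin pointer (4 mm rod sloping down from the arm's end), 150 mm from the pivot at z = 18 mm, just inside the rider's index.
- gauge_rider: Rider: small slide on the arc's rail, turning about the same pivot; friction (2 N at the knob) holds it. Origin on the pivot at bench height, z up; knob and index lie along its -x, so index and pointer line up when the x axes of rider and lever point the same way. Reading as the lever's (turn from the gauge = 0.5 rad - reading), range 0 to 1.08; starts at 0.88 to 1.02.
- rider_knob (a point): Top centre of the rider's knob, a black ribbed block 16 mm wide along the arc and 14 mm radially, 180 mm from the pivot, z = 20 to 56 mm; can be pinched from above across the 16 mm or pushed sideways. Under it a steel foot 26 mm (radially) x 30 mm, z = 13 to 20 mm; its thin index points inward to the pointer.
- vial_0: Bystander: amber vial with black cap, 23 mm diameter, 57 mm high, standing. Origin under its centre.
- petri_dish_0: Bystander: lidded petri dish, 59 mm diameter, 15 mm high. Origin under its centre.
- syringe_pack_a: Bystander: flat sterile syringe pack, 104 x 43 x 16 mm. Origin under its centre.

How it is judged:
On the way, in this order (a step that is already met when the one before it is completed fails the run):
1. the lever is pressed firmly against the sample in the drum (at least about 4 N there, reckoned at the handle) (contact force between gauge_lever and gauge above 8 N), for 0.2 s.
2. the rider's index lines up with the lever's pointer within 0.04 rad, the lever still resting against the sample (angle between the x axis of gauge_rider and the x axis of gauge_lever, either way round below 0.04 rad and contact force between gauge_lever and gauge above 1 N), for 0.2 s.
At the end, for the whole second after the job is handed in: The lever stands where its resistance firmed up, still resting against the sample; the rider's index is lined up with the lever's pointer within 0.04 rad (7 mm along the arc); both at rest (all of step 2 and angular speed of each of gauge_lever, gauge_rider below 0.05 rad/s); the robot touches nothing.
It fails at once if the sample is crushed: the lever is forced on beyond about 20 N at the handle (contact force between gauge_lever and gauge above 37 N).
It fails at once if a bystander is moved more than 20 mm (distance of any of vial_0, petri_dish_0, syringe_pack_a from where it was at the start of the episode above 0.02 m).
It also fails if it takes over 61 s, if anything falls off the work surface, if the arm or the gripper's body presses on something with over 40 N, if the wrist force passes 120 N, or if a joint passes its speed limit or range.

## Working session

There is one attempt and no reset: what is moved stays moved. The work goes in short steps, Python scripts to look and compute and a tool call to move; the robot and the scene stay as the last step left them, time stands still between calls to the robot, and variables do not carry over. Pictures are saved under pics/ and viewed, about 8 in all and at most 12, crops included, and the job is handed in when it is done.

Besides the shell and the picture viewer there is one more tool, called after "Request:" by a JSON object that holds its "name" and its "arguments". play_rows: Moves the arm, as the interface text tells. Its arguments: {"type":"object","properties":{"plan":{"type":"array","items":{"type":"array","items":{"type":"array","items":{"type":"number"}}}},"squeeze":{"type":"number"}},"required":["plan"]}

```bash
mkdir -p pics; ls
python3 - <<'E'
from workcell import arm, optics, nets
import cv2, numpy as np
s=arm.state(); print(s)
ims=[]
for c in ["top","scene"]:
    im=optics.read_camera(c); cv2.imwrite(f"pics/{c}0.png",im[:,:,::-1])
    k=optics.calibration(c); print(c,k["K"].tolist(),k["R"].round(4).tolist(),k["t"].round(4).tolist())
    for l in ["gauge","lever_handle","lever_pointer","rider_knob","gauge_rider","vial_0","petri_dish_0","syringe_pack_a"]:
        r=nets.find_in(c,l); print(l,[(np.round(d["xyz"],4).tolist(),round(d["conf"],2)) for d in r[:2]])
print(arm.state()["time"])
E
```

```text
pics
{'time': 0.0, 'q': array([ 9.68909663e-01,  1.59045625e-01,  1.59825505e+00,  2.86028651e-06,
        1.38620170e+00, -2.10093945e-01]), 'joint_vel': array([-0.00114881, -0.00029918, -0.00032788,  0.0004072 , -0.00096408,
       -0.00015788]), 'effort': array([-1.20817069e-03, -3.96004951e+01, -3.31429410e+01, -4.65060075e-04,
        8.76563543e-03,  2.78921863e-05]), 'eef_pos': array([0.21922418, 0.53091005, 0.2303074 ]), 'eef_rot': array([-1.78236205,  1.5688866 , -2.1741553 ]), 'wrist_force': array([-0.20401213,  0.36307954,  0.6462926 ]), 'moment': array([0.03167971, 0.02582366, 0.02169107]), 'grip_width': 0.08544028979027378}
top [[442.33395607400166, 0.0, 258.08820123280503], [0.0, 442.33395607400166, 194.7615248823493], [0.0, 0.0, 1.0]] [[-0.0005, -0.9996, 0.0284], [-0.9818, -0.0049, -0.1901], [0.1901, -0.0279, -0.9814]] [0.0588, 0.5587, 1.0995]
gauge [([0.5846, 0.2369, 0.0127], 0.73)]
lever_handle [([0.6181, 0.2998, 0.0609], 0.55)]
lever_pointer [([0.6193, 0.2978, 0.0602], 0.89)]
rider_knob [([0.4697, 0.2156, 0.0234], 0.62)]
gauge_rider [([0.4541, 0.3241, 0.0144], 0.17)]
vial_0 []
petri_dish_0 [([0.4533, 0.3218, 0.0127], 0.9), ([0.7317, 0.2469, 0.0346], 0.55)]
syringe_pack_a [([0.4217, -0.2096, 0.0042], 0.55)]
scene [[404.2969609277618, 0.0, 258.15348937895345], [0.0, 404.2969609277618, 192.98485540087324], [0.0, 0.0, 1.0]] [[-0.8526, 0.5224, 0.0124], [0.3375, 0.5686, -0.7502], [-0.3989, -0.6355, -0.6611]] [0.4514, -0.1691, 1.4745]
gauge [([0.6062, 0.2607, 0.009], 0.86)]
lever_handle [([0.619, 0.3037, 0.0613], 0.55)]
lever_pointer [([0.6213, 0.3051, 0.0613], 0.82)]
rider_knob [([0.6095, 0.2595, 0.0064], 0.39)]
gauge_rider [([0.4693, 0.2232, 0.0256], 0.41)]
vial_0 [([0.6183, 0.3029, 0.0615], 0.31)]
petri_dish_0 [([0.4565, 0.328, 0.0156], 0.81)]
syringe_pack_a [([0.456, 0.3291, 0.0154], 0.48)]
0.9
```

Run:
```python
import cv2
im=cv2.imread("pics/top0.png")
a=cv2.resize(im[50:300,60:310],(750,750)[:2] and (600,600),interpolation=cv2.INTER_CUBIC)
cv2.imwrite("pics/topcrop.png",a)
```

```text
(no output)
```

View pics/topcrop.png

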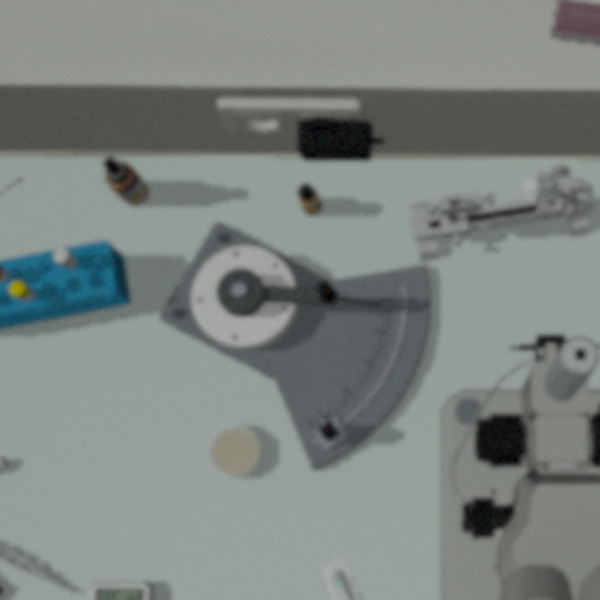

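View pics/scene0.png

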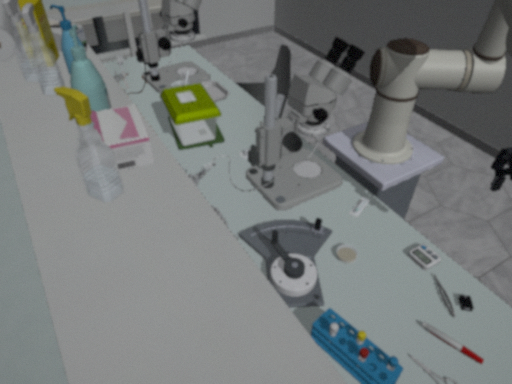

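Top view (crop): pivot at (240,292), handle top at (327,290), rider knob at (329,428), dish at (237,452), and a microscope at right (450–600, 340–600). The lever swings downward in the image, towards −x in the world.

```bash
cat > h.py <<'E'
from workcell import arm, optics, nets
import numpy as np, cv2
from scipy.spatial.transform import Rotation as Rn
def ray(c,uv,z,k=None):
    k=k or optics.calibration(c); d=k["R"].T@np.linalg.inv(k["K"])@[*uv,1]; o=-k["R"].T@k["t"]
    return o+d*(z-o[2])/d[2]
def tool():
    s=arm.state(); return s["eef_pos"],Rn.from_euler("xyz",s["eef_rot"]).as_matrix()
def shift(target):  # world point -> tool shift cm
    p,R=tool(); return (R.T@(np.array(target)-p)*100).round(2)
E
python3 - <<'E'
from h import *
f=lambda u,v:(60+u*250/600,50+v*250/600)
for n,u,v,z in [("pivot",239,290,.065),("drumc",245,297,.038),("handle",327,288,.092),("knob",329,428,.056),("dish",237,452,.015),("mic_topleft",470,340,.1),("mic_base",442,395,0.02),("mic_col",580,355,.2),("ptr",428,304,.018),("arcTR",430,266,.012),("arcBL",315,469,.012),("vial",308,195,.057)]:
    print(n,ray("top",f(u,v),z).round(4))
p,R=tool();print(p,R.round(3))
E
```

```text
pivot [0.618  0.3153 0.065 ]
drumc [0.6168 0.3137 0.038 ]
handle [0.614  0.2177 0.092 ]
knob [0.47   0.2158 0.056 ]
dish [0.4481 0.3198 0.015 ]
mic_topleft [0.5573 0.067  0.1   ]
mic_base [0.5111 0.0961 0.02  ]
mic_col [ 0.5232 -0.0347  0.2   ]
ptr [0.6148 0.1124 0.018 ]
arcTR [0.6608 0.1106 0.012 ]
arcBL [0.4299 0.2347 0.012 ]
vial [0.7287 0.2455 0.057 ]
[0.21956455 0.53139981 0.23129885] [[-0.     0.382  0.924]
 [-0.     0.924 -0.382]
 [-1.    -0.    -0.   ]]
```

Request:
{"name": "play_rows", "arguments": {"plan": [[[1,1,-2,6,-4],[1,2,-3.5,12,-9],[1,3,-5,18,-15],[1,4,-6.5,24,-21],[1,5,-8,30,-21],[1,5,-9.5,36,-21],[1,5,-11,42,-21],[1,5,-12,48,-21]]]}}

```text
time: 1.9
eef_pos: [0.6189, 0.2357, 0.1814]
eef_rot: [0.769, 1.571, 0.743]
wrist_force: [0.6, 0.6, 0.4]
grip_width: 0.0
```

Run:
```python
from h import *
p,R=tool();s=arm.state();print(s["time"],p,R.round(3),s["q"].round(2),s["wrist_force"],shift([.651,.217,.12]))
im=optics.read_camera("wrist");cv2.imwrite("pics/w1.png",im[:,:,::-1])
k=optics.calibration("wrist");print(k["K"].tolist(),k["R"].tolist(),k["t"].tolist())
for l in ["lever_handle","rider_knob"]: print(l,nets.find_in("wrist",l)[:2])
```

```text
1.9 [0.6189329  0.23567383 0.18141341] [[ 0.     0.026  1.   ]
 [ 0.     1.    -0.026]
 [-1.     0.     0.   ]] [ 0.18  0.42  1.38  0.    1.34 -1.36] [0.64940639 0.59540066 0.43148601] [ 6.14 -1.79  3.25]
[[333.05564305608425, 0.0, 255.00861666042493], [0.0, 333.05564305608425, 188.3592484324199], [0.0, 0.0, 1.0]] [[0.03096352482216494, 0.9995173797454955, -0.002503540949845705], [0.9583539673104168, -0.028976722656575603, 0.28410917423495813], [0.2838995129812186, -0.011196299870237668, -0.9587886677460493]] [-0.24895269738632522, -0.6155327793305134, 0.15522675963456553]
lever_handle [{'xyz': [0.6123, 0.2991, 0.0625], 'conf': 0.83}]
rider_knob [{'xyz': [0.4776, 0.2229, 0.0215], 'conf': 0.84}, {'xyz': [0.4791, 0.3281, 0.0158], 'conf': 0.67}]
```

View pics/w1.png

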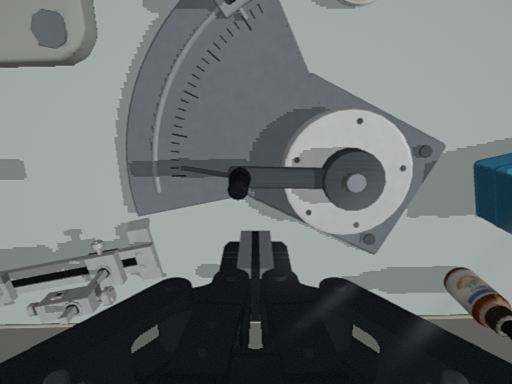

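Wrist view: handle around (238,182), pivot hub (356,183), pointer tip (183,168), shut fingertips at (256,240), between the handle and the +x side.

Run:
```python
from h import *
k=optics.calibration("wrist"); print(-k["R"].T@k["t"])
pj=lambda X:(lambda c:(k["K"]@c/c[2])[:2].round(1))(k["R"]@np.array(X)+k["t"])
for n,uv,z in [("pivot nut",(356,183),.075),("drumc",(350,172),.038),("handle top?",(238,188),.092),("handle low",(238,174),.056),("ptr",(183,168),.018)]: print(n,ray("wrist",uv,z,k).round(4))
print("proj pivot z0.038,.07,handle .056,.092",pj([.617,.314,.038]),pj([.617,.314,.07]),pj([.614,.2177,.056]),pj([.614,.2177,.092]))
```

```text
[0.54897332 0.23692154 0.32322525]
pivot nut [0.6191 0.3129 0.075 ]
drumc [0.6194 0.3184 0.038 ]
handle top? [0.6156 0.2227 0.092 ]
handle low [0.6139 0.221  0.056 ]
ptr [0.6159 0.1674 0.018 ]
proj pivot z0.038,.07,handle .056,.092 [345.1 169.5] [355.7 178.7] [234.  174.2] [231.  186.1]
```

Request:
{"name": "play_rows", "arguments": {"plan": [[[1,1,-1.4,3.4,0],[1,4,-1.4,3.4,0],[1,8,-1.4,3.4,0],[1,11.7,-1.4,3.4,0],[1,11.7,-1.4,3.4,0]]]}}

```text
time: 2.68
eef_pos: [0.6491, 0.2203, 0.0598]
eef_rot: [-2.971, 1.562, -2.999]
wrist_force: [-0.7, -0.2, -0.4]
grip_width: 0.0002
```

Run:
```python
from h import *
p,R=tool();s=arm.state();print(s["time"],p,R.round(3),s["wrist_force"])
im=optics.read_camera("wrist");cv2.imwrite("pics/w2.png",im[:,:,::-1])
```

```text
2.675 [0.6490985  0.22033299 0.05979644] [[-0.008  0.028  1.   ]
 [-0.001  1.    -0.028]
 [-1.    -0.001 -0.008]] [-0.72119726 -0.23394825 -0.44692934]
```

View pics/w2.png

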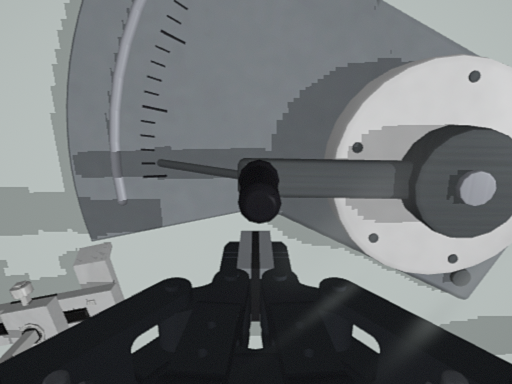

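```bash
cat >> h.py <<'E'
P=np.array([.618,.316])
def rot(th,z,P=P):   # rigid turn of tool clockwise by th about P, world height z -> row shift cm + twist deg
    p,R=tool(); c,s=np.cos(-th),np.sin(-th)
    q=P+np.array([[c,-s],[s,c]])@(p[:2]-P)
    return shift([*q,z]),round(np.degrees(th),2)
E
python3 - <<'E'
from h import *
for th in [.05,.1,.13,.16,.2,.25,.3]: print(th,*rot(th,.062))
E
```

```text
0.05 [ 0.08 -0.17 -0.48] 2.86
0.1 [ 0.08 -0.31 -0.96] 5.73
0.13 [ 0.08 -0.39 -1.26] 7.45
0.16 [ 0.08 -0.45 -1.55] 9.17
0.2 [ 0.08 -0.53 -1.95] 11.46
0.25 [ 0.09 -0.6  -2.45] 14.32
0.3 [ 0.09 -0.64 -2.95] 17.19
```

Request:
{"name": "play_rows", "arguments": {"plan": [[[1,0,-0.17,-0.5,3],[1,0,-0.31,-0.95,5.7],[1,0,-0.4,-1.25,7.5],[1,0,-0.45,-1.55,9.2],[1,0,-0.53,-1.95,11.5],[1,0,-0.56,-2.15,12.6],[1,0,-0.56,-2.15,12.6]]]}}

```text
time: 3.6
eef_pos: [0.6306, 0.2157, 0.0639]
eef_rot: [-2.659, 1.57, -2.907]
wrist_force: [2.2, 1.1, 1.6]
grip_width: 0.0
```

Run:
```python
from h import *
s=arm.state();p,R=tool();print(s["time"],p,R.round(3),s["wrist_force"])
for th in [.04,.08,.12]: print(th,*rot(th,.063))
```

```text
3.6 [0.63060102 0.21565851 0.0638979 ] [[-0.001  0.245  0.969]
 [-0.     0.969 -0.245]
 [-1.    -0.    -0.001]] [2.22957474 1.10439621 1.57287588]
0.04 [ 0.09 -0.14 -0.38] 2.29
0.08 [ 0.09 -0.26 -0.76] 4.58
0.12 [ 0.09 -0.37 -1.15] 6.88
```

Request:
{"name": "play_rows", "arguments": {"plan": [[[1,0,-0.05,-0.13,0.8],[1,0,-0.1,-0.26,1.5],[1,0,-0.14,-0.38,2.3],[1,0,-0.14,-0.38,2.3]]]}}

```text
time: 4.1
eef_pos: [0.6264, 0.2153, 0.0639]
eef_rot: [-2.68, 1.57, -2.968]
wrist_force: [2.2, 1.5, 0.4]
grip_width: -0.0002
```

Request:
{"name": "play_rows", "arguments": {"plan": [[[1,0,0,0,0],[1,0,0,0,0]]]}}

```text
time: 4.35
eef_pos: [0.6264, 0.2153, 0.0639]
eef_rot: [-2.647, 1.57, -2.935]
wrist_force: [2.5, 1.1, 1.4]
grip_width: 0.0002
```

Request:
{"name": "play_rows", "arguments": {"plan": [[[1,0,-0.05,-0.13,0.8],[1,0,-0.1,-0.26,1.5],[1,0,-0.14,-0.38,2.3],[1,0,-0.14,-0.38,2.3]]]}}

```text
time: 4.85
eef_pos: [0.6221, 0.2149, 0.0639]
eef_rot: [-2.581, 1.569, -2.909]
wrist_force: [2.2, 0.5, 0.5]
grip_width: 0.0001
```

Request:
{"name": "play_rows", "arguments": {"plan": [[[1,0,-0.05,-0.13,0.8],[1,0,-0.1,-0.26,1.5],[1,0,-0.14,-0.38,2.3],[1,0,-0.14,-0.38,2.3]]]}}

```text
time: 5.35
eef_pos: [0.6178, 0.2148, 0.0639]
eef_rot: [-2.529, 1.569, -2.898]
wrist_force: [1.2, 1.3, 0.7]
grip_width: 0.0
```

Request:
{"name": "play_rows", "arguments": {"plan": [[[1,0,-0.05,-0.13,0.8],[1,0,-0.1,-0.26,1.5],[1,0,-0.14,-0.38,2.3],[1,0,-0.14,-0.38,2.3]]]}}

```text
time: 5.85
eef_pos: [0.6135, 0.2148, 0.0639]
eef_rot: [-2.464, 1.568, -2.872]
wrist_force: [2.7, -0.1, 1.0]
grip_width: -0.0002
```

Request:
{"name": "play_rows", "arguments": {"plan": [[[1,0,-0.05,-0.13,0.8],[1,0,-0.1,-0.26,1.5],[1,0,-0.14,-0.38,2.3],[1,0,-0.14,-0.38,2.3]]]}}

```text
time: 6.35
eef_pos: [0.6092, 0.215, 0.0638]
eef_rot: [-2.423, 1.568, -2.872]
wrist_force: [3.4, -0.5, 0.6]
grip_width: 0.0001
```

Request:
{"name": "play_rows", "arguments": {"plan": [[[1,0,-0.05,-0.13,0.8],[1,0,-0.1,-0.26,1.5],[1,0,-0.14,-0.38,2.3],[1,0,-0.14,-0.38,2.3]]]}}

```text
time: 6.85
eef_pos: [0.6049, 0.2154, 0.0639]
eef_rot: [-2.373, 1.567, -2.862]
wrist_force: [2.1, 1.1, 0.3]
grip_width: -0.0003
```

Request:
{"name": "play_rows", "arguments": {"plan": [[[1,0,-0.05,-0.13,0.8],[1,0,-0.1,-0.26,1.5],[1,0,-0.14,-0.38,2.3],[1,0,-0.14,-0.38,2.3]]]}}

```text
time: 7.35
eef_pos: [0.6006, 0.2159, 0.0638]
eef_rot: [-2.348, 1.567, -2.878]
wrist_force: [3.3, 0.3, 0.8]
grip_width: -0.0001
```

Request:
{"name": "play_rows", "arguments": {"plan": [[[1,0,-0.05,-0.13,0.8],[1,0,-0.1,-0.26,1.5],[1,0,-0.14,-0.38,2.3],[1,0,-0.14,-0.38,2.3]]]}}

```text
time: 7.85
eef_pos: [0.5971, 0.2165, 0.0639]
eef_rot: [-2.164, 1.568, -2.734]
wrist_force: [5.5, 0.2, -1.7]
grip_width: -0.0
```

Request:
{"name": "play_rows", "arguments": {"plan": [[[1,0,0,0,0],[1,0,-0.03,-0.08,0.5],[1,0,-0.05,-0.14,0.9],[1,0,-0.05,-0.14,0.9]]]}}

```text
time: 8.35
eef_pos: [0.5963, 0.2166, 0.0639]
eef_rot: [-1.556, 1.569, -2.143]
wrist_force: [6.6, -0.3, -1.8]
grip_width: -0.0002
```

Request:
{"name": "play_rows", "arguments": {"plan": [[[1,0,-0.03,-0.1,0.5],[1,0,-0.06,-0.2,0.9],[1,0,-0.06,-0.2,0.9]]]}}

```text
time: 8.72
eef_pos: [0.5954, 0.2168, 0.064]
eef_rot: [-0.235, 1.568, -0.838]
wrist_force: [8.5, -1.4, -3.0]
grip_width: 0.0002
```

Request:
{"name": "play_rows", "arguments": {"plan": [[[1,0,-0.04,-0.15,0.4],[1,0,-0.07,-0.26,0.8],[1,0,-0.07,-0.26,0.8],[1,0,-0.07,-0.26,0.8]]]}}

```text
time: 9.22
eef_pos: [0.5944, 0.217, 0.0641]
eef_rot: [0.172, 1.565, -0.446]
wrist_force: [9.5, -1.3, -3.1]
grip_width: -0.0002
```

Request:
{"name": "play_rows", "arguments": {"plan": [[[1,0,-0.04,-0.18,0.4],[1,0,-0.08,-0.32,0.8],[1,0,-0.08,-0.32,0.8],[1,0,-0.08,-0.32,0.8],[1,0,-0.08,-0.32,0.8],[1,0,-0.08,-0.32,0.8]]]}}

```text
time: 9.98
eef_pos: [0.5933, 0.2173, 0.0641]
eef_rot: [0.287, 1.56, -0.346]
wrist_force: [10.8, -2.6, -5.2]
grip_width: -0.0
```

Run:
```python
from h import *
s=arm.state();p,R=tool();print(s["time"],p,R.round(3),s["wrist_force"])
print(rot(-.3,.064))
```

```text
9.975 [0.59330226 0.21725291 0.06409796] [[ 0.01   0.591  0.806]
 [-0.004  0.806 -0.591]
 [-1.     0.003  0.01 ]] [10.77678865 -2.64139301 -5.19814499]
(array([0.04, 1.56, 2.61]), np.float64(-17.19))
```

Request:
{"name": "play_rows", "arguments": {"plan": [[[1,0,0,0,0],[1,0,0,0.4,0],[1,0,0,1.2,0],[1,0,0,2.4,0],[1,-3,0,2.5,0],[1,-8,0,2.5,0],[1,-12,0,0,0],[1,-12,0,-4,0]]]}}

```text
time: 10.98
eef_pos: [0.5629, 0.2413, 0.1887]
eef_rot: [0.537, 1.552, -0.098]
wrist_force: [-0.5, 0.5, -0.1]
grip_width: 0.0001
```

Run:
```python
from h import *
k=optics.calibration("wrist");im=optics.read_camera("wrist");cv2.imwrite("pics/w3.png",im[:,:,::-1])
s=arm.state();p,R=tool();print(s["time"],p,R.round(3),s["wrist_force"])
import pickle;pickle.dump(k,open("k3.pkl","wb"))
```

```text
11.025 [0.55718661 0.24458316 0.18584552] [[ 0.01   0.59   0.807]
 [-0.001  0.807 -0.59 ]
 [-1.     0.005  0.009]] [-0.0143316   4.32566114 -0.91444897]
```

View pics/w3.png

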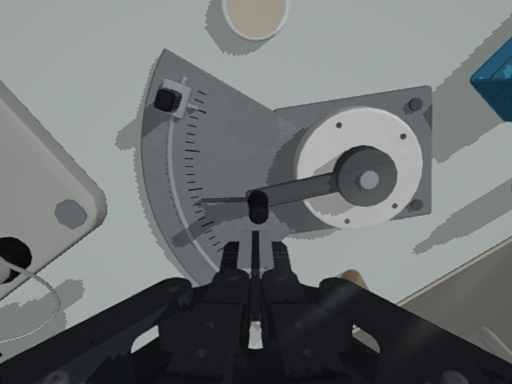

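Wrist view: lever rests about half-way; pointer tip (197,202), handle top (259,214), pivot nut (369,180), drum centre (358,167), rider knob (166,101).

Run:
```python
from h import *
import pickle
k=pickle.load(open("k3.pkl","rb"))
pv=ray("wrist",(358.5,167),.038,k);pv2=ray("wrist",(369,180),.075,k)
print(pv,pv2)
Pm=(pv+pv2)[:2]/2
for n,uv,z in [("ptr",(197,202),.018),("handle",(259,214),.092),("knob",(163,101),.056),("index?",(196,109),.018)]:
    q=ray("wrist",uv,z,k)[:2]-Pm; print(n,(q+Pm).round(4),np.hypot(*q).round(4),"polar",np.arctan2(q[1],q[0]).round(3))
t=arm.state();print(t["time"],t["joint_vel"].round(3))
phi=-2.55
print(tool())
```

```text
[0.61718462 0.31954092 0.038     ] [0.6169523  0.31621921 0.075     ]
ptr [0.56   0.1744] 0.1544 polar -1.949
handle [0.5825 0.2322] 0.0924 polar -1.955
knob [0.4712 0.22  ] 0.1756 polar -2.551
index? [0.4899 0.2307] 0.1542 polar -2.541
11.025 [-0.025  0.062  0.004 -0.01   0.004 -0.069]
(array([0.55718661, 0.24458316, 0.18584552]), array([[ 1.02041448e-02,  5.90023828e-01,  8.07321347e-01],
       [-9.00564305e-04,  8.07368477e-01, -5.90046890e-01],
       [-9.99947531e-01,  5.29387913e-03,  8.76985927e-03]]))
```

Run:
```python
from h import *
print(shift([.4695,.2155,.13]), "twist",np.degrees(np.arctan2(.807,.59)+.977))
```

```text
[ 5.5  -7.55 -5.41] twist 109.8073324450984
```

Request:
{"name": "play_rows", "arguments": {"plan": [[[0.4,0,-1,-1,10],[0.4,1,-2,-1.5,20],[0.4,1,-3,-2,30],[0.4,2,-4,-3,40],[0.4,3,-5,-4,50],[0.4,4,-6,-4.5,60],[0.4,5,-7,-5,70],[0.4,5.5,-7.5,-5.4,80]]]}}

```text
time: 12.02
eef_pos: [0.4691, 0.2151, 0.129]
eef_rot: [1.853, 1.563, -0.18]
wrist_force: [0.3, -0.3, -0.2]
grip_width: 0.051
```

Request:
{"name": "play_rows", "arguments": {"plan": [[[0.4,0,0,0,10],[0.4,0,0,0,20],[0.4,0,0,0,30],[0.4,0,0,0,30]]]}}

```text
time: 12.52
eef_pos: [0.4693, 0.2148, 0.1288]
eef_rot: [2.321, 1.564, -0.235]
wrist_force: [0.1, 0.5, 0.3]
grip_width: 0.0511
```

Run:
```python
from h import *
k=optics.calibration("wrist");im=optics.read_camera("wrist");cv2.imwrite("pics/w4.png",im[:,:,::-1])
import pickle;pickle.dump(k,open("k4.pkl","wb"))
s=arm.state();p,R=tool();print(s["time"],p,R.round(3),s["wrist_force"],s["grip_width"],s["q"].round(2),shift([.4695,.2155,.08]))
print(nets.find_in("wrist","rider_knob")[:2])
```

```text
12.575 [0.46922165 0.21482984 0.12881221] [[ 0.007  0.554 -0.832]
 [-0.002 -0.832 -0.554]
 [-1.     0.005 -0.005]] [ 1.2312516  -0.39101661 -0.43056752] 0.05160260046217104 [ 0.2   0.11  1.87 -0.    1.16  1.18] [ 4.88 -0.07 -0.04]
[{'xyz': [0.4752, 0.2238, 0.0214], 'conf': 0.92}, {'xyz': [0.5765, 0.2308, 0.0553], 'conf': 0.19}]
```

View pics/w4.png

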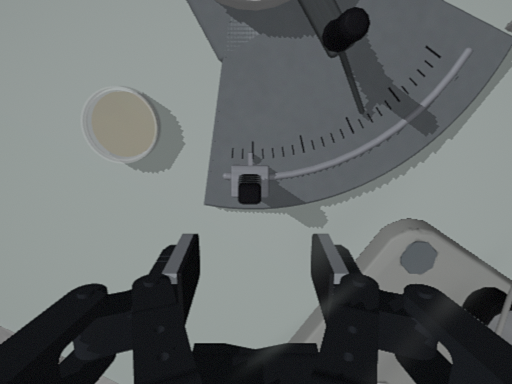

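Run:
```python
from h import *
import pickle
k=pickle.load(open("k4.pkl","rb"))
for n,uv,z in [("ptr",(364,114),.018),("knob",(250,190),.056),("index?",(250,155),.018)]:
    w=ray("wrist",uv,z,k);q=w[:2]-P; print(n,w.round(4),np.hypot(*q).round(4),"polar",np.arctan2(q[1],q[0]).round(3))
for z in (.08,.028): print(shift([.470,.2155,z]))
```

```text
ptr [0.5611 0.1772 0.018 ] 0.15 polar -1.96
knob [0.4743 0.2215 0.056 ] 0.172 polar -2.56
index? [0.4883 0.2311 0.018 ] 0.155 polar -2.562
[ 4.88 -0.03 -0.08]
[10.08 -0.06 -0.05]
```

Request:
{"name": "play_rows", "arguments": {"plan": [[[0.4,3,0,-0.2,0],[0.4,7,0,-0.2,0],[0.4,9,0,-0.2,0],[0.4,10,0,-0.2,0],[0.4,10,0,-0.2,0]]]}}

```text
time: 13.25
eef_pos: [0.4714, 0.2158, 0.0286]
eef_rot: [2.287, 1.564, -0.266]
wrist_force: [1.0, 0.9, 1.0]
grip_width: 0.0513
```

Request:
{"name": "play_rows", "arguments": {"plan": [[[0.6,0,0,0,0],[0.7,0,0,0,0],[0.8,0,0,0,0],[0.9,0,0,0,0],[1,0,0,0,0],[1,0,0,0,0]]], "squeeze": 20}}

```text
time: 14.0
eef_pos: [0.4718, 0.2161, 0.0293]
eef_rot: [2.384, 1.563, -0.17]
wrist_force: [-1.2, 1.0, 6.0]
grip_width: 0.0158
```

Run:
```python
from h import *
s=arm.state();p,R=tool();print(s["time"],p,R.round(3),s["wrist_force"],s["grip_width"])
q=p[:2]-P;print(np.hypot(*q),np.arctan2(q[1],q[0]))
for th in np.arange(1,9)*.075: print(th.round(3),*rot(-th,p[2]))
```

```text
14.0 [0.47184816 0.21606082 0.02934046] [[ 0.007  0.555 -0.832]
 [-0.001 -0.832 -0.555]
 [-1.     0.005 -0.005]] [-1.17017503  0.95798819  6.00524587] 0.015777959488869685
0.17705423136275555 -2.5418195425686267
0.075 [ 0.01  1.33 -0.06] -4.3
0.15 [ 0.01  2.64 -0.23] -8.59
0.225 [ 0.02  3.94 -0.49] -12.89
0.3 [ 0.03  5.22 -0.85] -17.19
0.375 [ 0.04  6.47 -1.3 ] -21.49
0.45 [ 0.05  7.68 -1.85] -25.78
0.525 [ 0.06  8.85 -2.48] -30.08
0.6 [ 0.07  9.96 -3.21] -34.38
```

Request:
{"name": "play_rows", "arguments": {"plan": [[[1,-0.1,1.33,-0.06,-4.3],[1,-0.1,2.64,-0.23,-8.6],[1,-0.1,3.94,-0.49,-12.9],[1,-0.1,5.22,-0.85,-17.2],[1,-0.1,6.47,-1.3,-21.5],[1,-0.1,7.68,-1.85,-25.8],[1,-0.1,8.85,-2.48,-30.1],[1,-0.1,8.85,-2.48,-30.1]]]}}

```text
time: 15.0
eef_pos: [0.5412, 0.1556, 0.0296]
eef_rot: [1.756, 1.565, -0.273]
wrist_force: [1.5, -0.9, -7.9]
grip_width: 0.0155
```

Run:
```python
from h import *
import pickle
k=optics.calibration("wrist");im=optics.read_camera("wrist");cv2.imwrite("pics/w5.png",im[:,:,::-1])
pickle.dump(k,open("k5.pkl","wb"))
s=arm.state();p,R=tool();print(s["time"],p,R.round(3),s["wrist_force"],s["grip_width"])
q=p[:2]-P;print(np.hypot(*q),np.arctan2(q[1],q[0]), "tool z polar",np.arctan2(R[1,2],R[0,2]))
for th in [.03,.04,.05,.06,.07]: print(th,*rot(-th,p[2]))
```

```text
15.05 [0.54074363 0.15578674 0.0295867 ] [[ 0.005  0.896 -0.443]
 [-0.002 -0.443 -0.896]
 [-1.     0.006 -0.001]] [ 2.15605099 -1.2571605  -9.1999349 ] 0.01597398853639503
0.1778674633589324 -2.020110612264216 tool z polar -2.029807502242138
0.03 [ 0.    0.53 -0.01] -1.72
0.04 [ 0.    0.71 -0.02] -2.29
0.05 [ 0.01  0.89 -0.03] -2.86
0.06 [ 0.01  1.07 -0.04] -3.44
0.07 [ 0.01  1.24 -0.06] -4.01
```

View pics/w5.png

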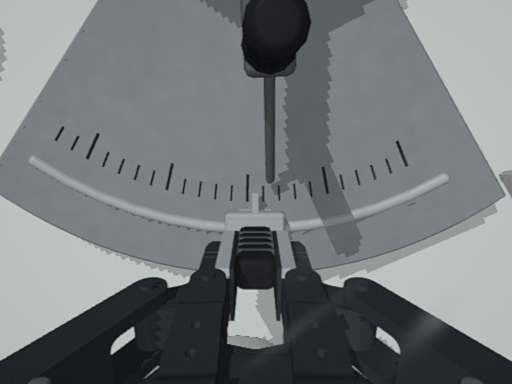

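Close-up: pointer tip at (270,182), rider index at (255,203), tick pitch ≈15.6 px per 0.05 rad, so about 0.05 rad remain.

Run:
```python
from h import *
import pickle
k=pickle.load(open("k5.pkl","rb"))
a=[]
for n,uv in [("ptr",(270.5,182)),("index",(255,200))]:
    w=ray("wrist",uv,.018,k);q=w[:2]-P; a.append(np.arctan2(q[1],q[0])); print(n,w.round(4),np.hypot(*q).round(4),a[-1])
print(a[0]-a[1])
```

```text
ptr [0.5614 0.1785 0.018 ] 0.1487 -1.961551322362186
index [0.5507 0.1737 0.018 ] 0.1574 -2.0125820322151884
0.05103070985300229
```

Request:
{"name": "play_rows", "arguments": {"plan": [[[1,0,0.4,-0.01,-1.4],[1,0,0.88,-0.03,-2.8],[1,0,0.88,-0.03,-2.8],[1,0,0.88,-0.03,-2.8]]]}}

```text
time: 15.55
eef_pos: [0.549, 0.1519, 0.0295]
eef_rot: [1.634, 1.564, -0.346]
wrist_force: [2.6, -0.9, -5.5]
grip_width: 0.0158
```

Run:
```python
from h import *
import pickle
k=optics.calibration("wrist");im=optics.read_camera("wrist");cv2.imwrite("pics/w6.png",cv2.resize(im[50:280,120:400,::-1],None,fx=2.4,fy=2.4,interpolation=cv2.INTER_CUBIC))
pickle.dump(k,open("k6.pkl","wb"))
s=arm.state();p,R=tool();print(s["time"],p,s["wrist_force"],s["grip_width"])
q=p[:2]-P;print(np.hypot(*q),np.arctan2(q[1],q[0]))
```

```text
15.6 [0.54892064 0.15196043 0.02955682] [ 2.23826145 -2.06548086 -7.10361433] 0.01575119967265505
0.17799140169517033 -1.9693708978883844
```

View pics/w6.png

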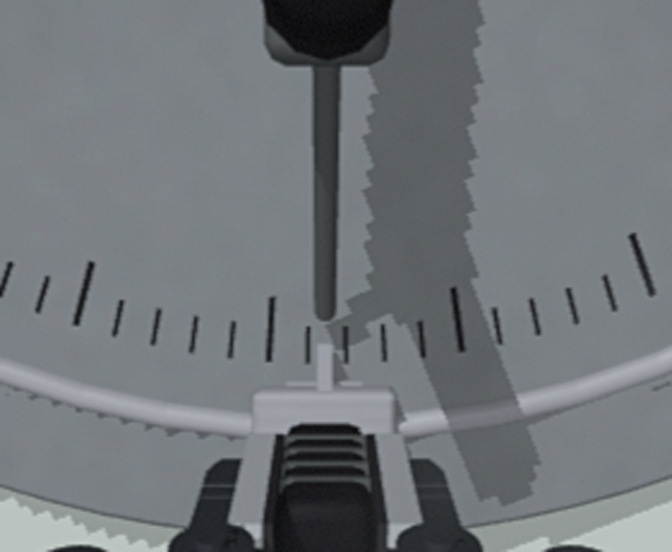

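Pointer tip (325,318) and index (325,350) coincide in the crop. Release and withdraw straight up.

Request:
{"name": "play_rows", "arguments": {"plan": [[[0.7,0,0,0,0],[0.6,0,0,0,0],[0.5,0,0,0,0],[0.45,0,0,0,0],[0.45,0,0,0,0],[0.45,-2,0,0,0],[0.45,-6,0,0,0],[0.45,-10,0,0,0]]]}}

```text
time: 16.6
eef_pos: [0.5485, 0.1522, 0.1321]
eef_rot: [1.704, 1.564, -0.277]
wrist_force: [0.9, 0.3, 0.3]
grip_width: 0.0469
```

Request:
{"name": "play_rows", "arguments": {"plan": [[[0.45,-2,0,0,0],[0.45,-2,0,0,0],[0.45,-2,0,0,0]]]}}

```text
time: 16.98
eef_pos: [0.5478, 0.1522, 0.1514]
eef_rot: [1.623, 1.565, -0.358]
wrist_force: [0.3, -0.2, -0.9]
grip_width: 0.047
```

Run:
```python
from h import *
k=optics.calibration("wrist");im=optics.read_camera("wrist");cv2.imwrite("pics/w7.png",cv2.resize(im[:240,120:400,::-1],None,fx=2.4,fy=2.4,interpolation=cv2.INTER_CUBIC))
s=arm.state();p,R=tool();print(s["time"],p,s["wrist_force"],s["grip_width"])
optics.read_camera("top")
for l in ["vial_0","petri_dish_0"]: print(l,nets.find_in("top",l)[:2])
```

```text
17.025 [0.54740169 0.15214411 0.1507694 ] [ 0.38206056 -0.36963145  0.67138645] 0.04698328125576316
vial_0 [{'xyz': [0.7336, 0.2481, 0.0565], 'conf': 0.46}]
petri_dish_0 [{'xyz': [0.4553, 0.3259, 0.0135], 'conf': 0.69}, {'xyz': [0.6123, 0.3098, 0.0615], 'conf': 0.26}]
```

View pics/w7.png

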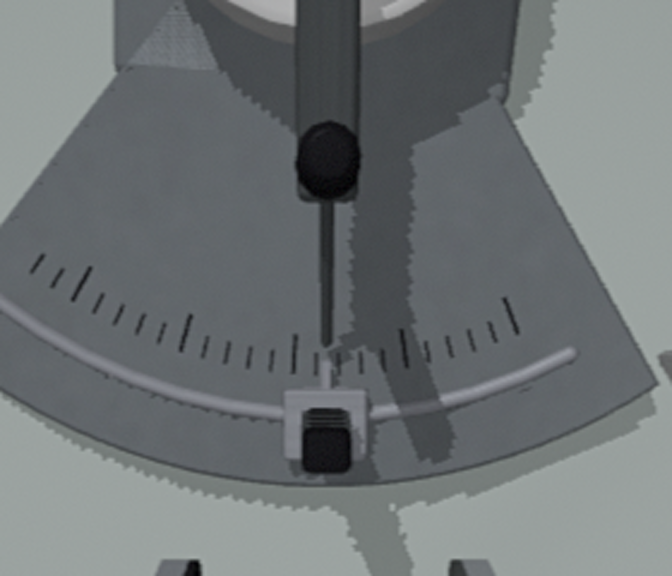

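The rider stands free at (326,440), with its index in line with the pointer tip (326,340). The robot is clear of everything, so I'm handing in.

```bash
python3 -c "
from workcell import arm
print(arm.sign_off())"
```

```text
the job is handed in; nothing more can be done
None
```

The lever is pressed against the sample and left there, the rider is lined up with its pointer, and the job is handed in at about 17 s of the 61 s. No verdict was reported.

- **Lever:** I pushed the handle with the shut fingers in steps of about 4 mm against 2–3 N of drag, then in finer steps once it firmed up. I stopped at about 11 N, held for 0.5 s, and backed off. I did not measure the contact force after letting go. That the lever still rests on the sample follows from the task's description of it springing back only slightly.
- **Rider:** I pinched the knob, turned it about 0.57 rad round the arc and let go. In the last wrist picture the index and pointer line up to within a pixel or so, roughly 0.01 rad by eye against the 0.04 allowed. The gripper was open and well above everything.
- **Bystanders:** In the last top-camera reading the dish was within about 5 mm of its first reading. The vial was within about 6 mm of its first position, with a low-confidence detection. I did not check the syringe pack again, but the arm never went near it.

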